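# Close the leak-test pot with its quick-thread plug

### The job

The sensor cell is already in the leak-test pot on the bench: close the pot with its hexagon-headed steel plug. Set the plug upright in the mouth, turn it backward (anticlockwise) under a light push until you feel the thread starts drop in, then drive it clockwise fully home, flange down on the rim, and let go. Never force the thread, and leave the other things on the bench where they are.

Things in the scene. Friction and masses are not known exactly. Their poses are not given: they have to be found in the camera images.
- plug: Closing plug of the pot: bare steel, 50 mm tall, 0.15 to 0.3 kg, standing upright on its foot on the mat. Origin: centre of its foot; z runs up its axis. From the foot up: round core of 37 mm diameter with a 2 mm bevel at the foot, four thread lugs round it, a round flange of 62 mm diameter, a hexagon head.
- plug_lugs (a point): Point on the plug's axis, 6 mm above its foot, level with the undersides of its four equal thread lugs. They stand every 90 degrees round the core, on the plug's +x, +y, -x and -y axes; each is 6 mm long round the circumference, 5 mm high, and reaches out to 24 mm from the axis.
- plug_flange (a point): Point on the plug's axis at the underside of its flange, 23.7 mm above the foot; the flange is 4.5 mm thick.
- plug_head (a point): Centre of the top of the plug's hexagon head, 50.2 mm above its foot. The head is 36 mm across flats and 22 mm high, from the flange up; flats face the plug's +y and -y axes and every 60 degrees from there. Grip it across two flats from above.
- test_pot: Leak-test pot, fixed to the bench: round aluminium vessel of 70 mm diameter on a 92 mm foot, open at the top, a sensor cell standing inside (35 mm high there, clear of the plug). Origin: centre of its underside, z up its axis. A brass nipple sticks out to 55 mm from the axis on its +x side, a small screw on its +y side, both 26 mm up.
- pot_mouth (a point): Centre of the pot's mouth, at its rim 62 mm above the mat. The mouth is 51 mm wide for the lugs; a steel ring let into it has a four-start right-hand quick thread of 40 mm minor diameter (1.5 mm play all round the plug). Where round the ring the starts stand differs each time, is unrelated to the pot's axes and is not measured.
- pot_starts (a point): Centre of the thread ring, at its lands 58 mm above the mat. Four times round, going clockwise seen from above: a stop rib 2.5 mm wide (top 2.5 mm above the lands), an open gap of 12 mm (the start), a ridge of 20 mm with a level top (the land), the next rib. Lugs turned clockwise on the lands butt on the ribs and bind.
- pot_drop (a point): Point on the pot's axis 44 mm above the mat. The plug's foot is 52 mm up with lugs on the lands, 54.5 mm on the ribs. Turned anticlockwise under a light push it drops within 75 degrees, when the lugs fall into the gaps (foot 42.7 to 44 mm up; from a rib it first steps down 2.5 mm onto a land). Past that it butts on the ribs.
- pot_home (a point): Point on the pot's axis 38.3 mm above the mat, where the plug's foot is when home. From the gaps, turning clockwise leads the lugs under the ridges; the groove falls 5 mm per radian and leaves 1.5 mm play in height. After 0.9 to 1.2 rad the flange meets the rim and the lugs meet the stop ribs together: a hard rise in torque. All rigid, dry friction.
- sensor_bench_0: bare metal pressure sensor cell, 20 mm hexagon body, 27 mm tall, standing on the mat; a bystander. Origin: centre of its underside.
- sensor_bench_1: bare metal pressure sensor cell, 20 mm hexagon body, 27 mm tall, standing on the mat; a bystander. Origin: centre of its underside.
- sensor_bench_2: bare metal pressure sensor cell, 20 mm hexagon body, 27 mm tall, standing on the mat; a bystander. Origin: centre of its underside.
- hex_key: black hex key, 88 mm long, 5 mm thick, lying on the mat; a bystander. Origin: centre of its underside.
- test_plug_0: red test plug, 55 mm long, 19 mm high, lying on the mat; a bystander. Origin: centre of its underside.
- test_plug_1: black test plug, 55 mm long, 19 mm high, lying on the mat; a bystander. Origin: centre of its underside.
- ring_gauge: steel ring gauge, 40 mm diameter, 14 mm high, lying flat on the mat; a bystander. Origin: centre of its underside.
- tweezers: steel tweezers, 131 mm long, 11 mm high, lying on the mat near the front edge; a bystander. Origin: centre of its underside.
- marker_pen: blue marker pen, 135 mm long, 16 mm high, lying on the mat behind the pot; a bystander. Origin: centre of its underside.
There are look-alikes about, which are no part of the job. What is shaped like the plug but red is not meant.

How it is judged:
On the way:
1. the plug stands square in the mouth with its lugs dropped into the thread starts, not yet driven home (z of plug in the frame of test_pot between 0.0395 and 0.047 m and horizontal distance between plug and test_pot below 0.003 m and angle between plug's own z axis and vertical below 0.06 rad), for 0.1 s.
At the end, for the whole second after the job is handed in: The plug is screwed fully home in the pot and at rest: its flange on the rim (within 0.9 mm), its axis upright within 3 degrees and centred in the mouth within 3 mm (z of plug in the frame of test_pot below 0.0392 m and horizontal distance between plug and test_pot below 0.003 m and angle between plug's own z axis and vertical below 0.06 rad and linear speed of plug below 0.02 m/s); the robot touches nothing.
It fails at once if the thread is forced: more than 80 N between plug and pot (contact force between plug and test_pot above 80 N).
It fails at once if another thing on the bench is moved by more than 30 mm (distance of any of sensor_bench_0, sensor_bench_1, sensor_bench_2, hex_key, test_plug_0, test_plug_1, ring_gauge, tweezers, marker_pen from where it was at the start of the episode above 0.03 m).
It also fails if it takes over 54 s, if anything falls off the work surface, if the arm or the gripper's body presses on something with over 40 N, if the wrist force passes 120 N, or if a joint passes its speed limit or range.

### The arm

A 7-joint arm with a two-finger parallel gripper is mounted at the origin on a cart in front of the work surface, level with it; the furniture and walls round the work are solid. World frame = base frame: x ahead of the robot, y to its left, z up, the work surface at z = 0. Lengths are in m, angles in rad, forces in N, time in s.
With the tool pointing down it reaches from about 0.425 to 0.925 m from the base axis. Payload 6.8 kg.
Tool frame: the origin (TCP) lies between the finger pads; the fingertips stand nose_length ahead of it and the grasp point (between the pads) lies 2 mm behind it (nose_length is the distance from the TCP to the fingertips, in m); z points along the fingers, y is the line along which they close (so a half turn about z gives the same grasp; the last joint's range is limited). The gripper opens to 85 mm and grips with 20 to 120 N. Pads are 22 mm wide; open, the fingers measure 114 mm over their backs; the gripper's body (76 mm by 85 mm) begins 54 mm behind the grasp point. The pads swing forward as they close: fully open they stand 13 mm farther back than shut.
Start: joints at [-1.335, 0.477, 0.022, 1.555, -0.011, 1.109, -0.083], TCP at [0.228, 0.636, 0.248] pointing down, gripper open.
Joint ranges: [-2.96, 2.96], [-0.34, 2.1], [-1.41, 1.46], [0.24, 2.44], [-1.37, 4.51], [0.17, 1.92], [-2.96, 2.96]. Speed limits (rad/s): [2.39, 2.39, 3.14, 3.14, 3.14, 3.14, 3.14].

### API

Orientations are given as a unit quaternion [w, x, y, z].
In Python, from plant import state, camera, camera_params, finish_job, nose_length gives the robot as it stands. The module is installed in compiled form; this text tells all that it offers.
- The arm moves only by the tool apply_moves, never from a script. Its argument "steps" is a list of rows, each a list of 7 numbers: the turn, a rotation vector about the tool's x, y, z in rad, then the shift along the tool's x, y, z in mm, then the opening, from 0 (shut) to 1 (fully open). In form: [[wx, wy, wz, x, y, z, fingers], ...]. A call has 1 to 8 rows; each row shifts and turns the commanded pose from where the row before left it, along the tool's axes as they then stand; what a row does not reach is not made up. A row lasts 1/8 s, in which the tool goes at most 62.5 mm and 10.7 degrees, less where a joint would pass 70% of its speed; a pose out of reach is approached as far as the arm can. A call is refused whole if a number of a shift passes 62.5 or a number of a turn 0.188, either way. A call with a gripper value outside its range is refused whole. The fingers move at their own pace and stop on an object; the grip force is fixed at half the most. Time passes only in rows, so rows that do not move let the fingers close. It gives the time, the measured TCP pose, the force, the opening and the grip force at its end, in the units of the state.
- state(): the state, without advancing time (a new reading comes with each control period).
- camera(name): name is "scene" or "top"; returns (picture, depth): 384x512x3 uint8, blue, green, red; 384x512 float32, m along the optical axis (not along the pixel's ray), 0 where there is no reading.
- camera_params(name): a dict with "fx", "fy", "cx", "cy" (pixels), "xyz" and "attitude" of the camera in the world. Camera axes: x right, y down, z forward; pixel columns grow to the right and rows downward; lengths in m; the calibration is good to about 2 mm. A picture is of the moment at which its call begins. camera_params takes no time and is no camera call.
- finish_job(): hands the job in; it is judged then, once.
The state is a dict: "time": time; "q": joint angles; "qvel": joint speeds; "joint_efforts": joint torques, N m; "tool_pos": TCP position; "eef_rot": TCP orientation; "wrist_force": force on the tool from outside, world axes, zero at the start; "moment": the same for the moment, N m; "gripper_width": finger opening in m; "grip_force": force on a finger pad.
Only numpy, scipy, OpenCV 4.12 (cv2) and the standard library are available. Lean on these libraries where they do the work, as an engineer would, in place of code of your own. Each camera call takes 0.05 s, during which the arm holds its last target. There are 200 camera calls.

## Working session

There is one attempt and no reset: what is moved stays moved. The work goes in short steps, Python scripts to look and compute and a tool call to move; the robot and the scene stay as the last step left them, time stands still between calls to the robot, and variables do not carry over. Pictures are saved under pics/ and viewed, at most 10 in all, crops included, and the job is handed in when it is done.

Besides the shell and the picture viewer there is one more tool, called after "Call:" by a JSON object that holds its "api" and its "payload". apply_moves: Moves the arm, as the interface text tells. Its arguments: {"type":"object","properties":{"steps":{"type":"array"}},"required":["steps"]}

```bash
mkdir -p pics; python3 - <<'E'
from plant import *
import cv2,numpy as np
for n in("top","scene"):
    p,d=camera(n); cv2.imwrite(f"pics/{n}0.png",p); np.save(f"{n}0.npy",d); print(n,camera_params(n))
print(nose_length if not callable(nose_length) else nose_length()); print(state())
E
```

```text
top {'fx': 423.4587590142823, 'fy': 423.4587590142823, 'cx': 257.5810186092862, 'cy': 193.71072865409587, 'xyz': array([0.37764316, 0.09092327, 1.1787117 ]), 'attitude': array([ 0.04939112, -0.70325539,  0.70589522, -0.06858798])}
scene {'fx': 363.7758064359553, 'fy': 363.7758064359553, 'cx': 265.17645147977413, 'cy': 194.27256086455282, 'xyz': array([-0.15508245,  0.48438182,  0.4502684 ]), 'attitude': array([ 0.28266211, -0.42796319,  0.72060142, -0.46656535])}
0.017
{'time': 0.1, 'q': array([-1.33513193,  0.47769955,  0.02234116,  1.55634838, -0.01152982,
        1.10926004, -0.08311112]), 'qvel': array([-0.00121545, -0.0033644 , -0.00042855, -0.00252882,  0.0019456 ,
        0.00091922,  0.00069259]), 'joint_efforts': array([ 4.97882036e-03, -5.97757030e+01,  1.61400195e+00, -2.81955636e+01,
        1.28938624e-02,  5.01172675e-03, -5.42709216e-06]), 'tool_pos': array([0.22733038, 0.63504401, 0.24743663]), 'eef_rot': array([-9.26887481e-05,  1.71038549e-01,  9.85264018e-01, -7.88430979e-04]), 'wrist_force': array([ 0.24192612,  0.47993163, -0.09669108]), 'moment': array([ 0.01674953, -0.0079744 ,  0.00322558]), 'grip_force': 0.0, 'gripper_width': 0.08538273511054192}
```

View pics/top0.png

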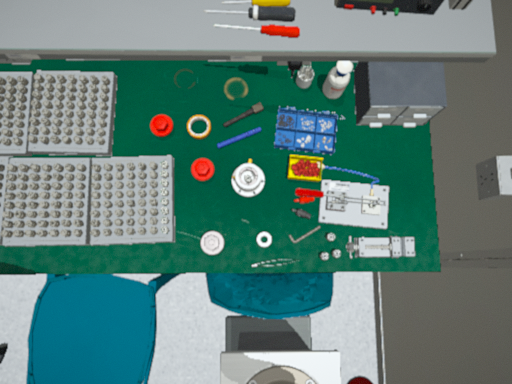

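View pics/scene0.png

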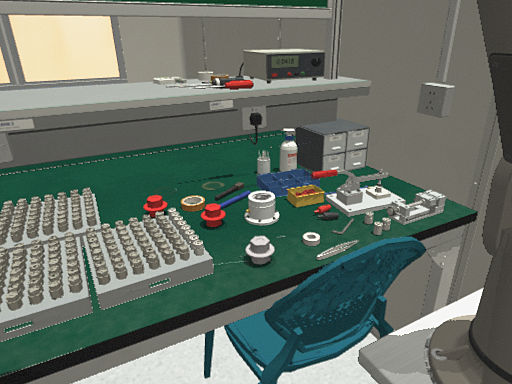

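The top view shows three plug shapes: bare steel at (212,242) and red ones at (161,125) and (203,169). The steel one fits the description. The pot is at (248,179), with its nipple or screw at about (250,160). I'll confirm in an enlarged crop and measure.

```bash
cat > h.py <<'E'
from plant import *
import cv2,numpy as np
from scipy.spatial.transform import Rotation as R
def rot(q): return R.from_quat(np.r_[q[1:],q[0]])
def cloud(n,d):
    c=camera_params(n); v,u=np.indices(d.shape)
    P=np.dstack([(u-c['cx'])/c['fx']*d,(v-c['cy'])/c['fy']*d,d])
    return P@rot(c['attitude']).as_matrix().T+c['xyz']
def proj(n,X):
    c=camera_params(n); p=rot(c['attitude']).inv().apply(np.atleast_2d(X)-c['xyz'])
    return np.c_[p[:,0]/p[:,2]*c['fx']+c['cx'],p[:,1]/p[:,2]*c['fy']+c['cy']]
E
python3 - <<'E'
from h import *
print(proj("top",[[0,0,0],[.228,.636,.248]]))
for n,boxes in(("top",[(192,222,232,262),(225,155,272,202)]),("scene",[(235,225,285,275),(240,180,290,230)])):
    d=np.load(f"{n}0.npy"); W=cloud(n,d); p=cv2.imread(f"pics/{n}0.png"); ims=[]
    for u0,v0,u1,v1 in boxes:
        ims.append(cv2.resize(p[v0:v1,u0:u1],(400,400),interpolation=cv2.INTER_CUBIC))
        w=W[v0:v1,u0:u1].reshape(-1,3)
        print(n,boxes,np.round(w[0],4))
        for z0,z1 in((.022,.034),(.045,.056),(.057,.066)):
            m=w[(w[:,2]>z0)&(w[:,2]<z1)]
            if len(m)>8: print(z0,len(m),m.mean(0).round(4),np.median(m,0).round(4),((m.min(0)+m.max(0))/2).round(4),np.ptp(m,axis=0).round(4))
    cv2.imwrite(f"pics/{n}_crop.png",np.hstack(ims))
a=cv2.imread("pics/top_crop.png")
E
```

```text
[[281.27217989 412.15776901]
 [-16.89754658 339.97227995]]
top [(192, 222, 232, 262), (225, 155, 272, 202)] [ 4.969e-01  2.412e-01 -3.000e-04]
0.022 249 [0.4388 0.1826 0.0286] [0.4373 0.1822 0.0286] [0.4399 0.1828 0.0281] [0.0594 0.0597 0.0116]
0.045 160 [0.439  0.1829 0.0502] [0.4386 0.1833 0.0501] [0.4386 0.1824 0.0507] [0.037  0.0347 0.0099]
top [(192, 222, 232, 262), (225, 155, 272, 202)] [ 0.6893  0.1509 -0.0016]
0.022 65 [0.619  0.0889 0.0296] [0.6156 0.0852 0.0303] [0.6256 0.0937 0.028 ] [0.0891 0.0719 0.0119]
0.045 63 [0.6165 0.0863 0.0496] [0.6189 0.0853 0.0488] [0.6118 0.0867 0.0503] [0.0609 0.0681 0.0107]
0.057 298 [0.6155 0.0857 0.0614] [0.6149 0.0854 0.0614] [0.6164 0.0868 0.0615] [0.0697 0.0675 0.0089]
scene [(235, 225, 285, 275), (240, 180, 290, 230)] [ 6.093e-01  1.653e-01 -6.000e-04]
0.022 236 [0.426  0.1878 0.0283] [0.423  0.1921 0.0282] [0.4361 0.1825 0.0287] [0.0591 0.0611 0.0103]
0.045 165 [0.435  0.1836 0.0492] [0.4353 0.1838 0.0495] [0.4365 0.1829 0.0485] [0.0387 0.0378 0.0066]
scene [(235, 225, 285, 275), (240, 180, 290, 230)] [ 8.88e-01  2.32e-02 -1.00e-04]
0.022 306 [0.6779 0.0215 0.0277] [0.7042 0.0015 0.0275] [0.6902 0.0207 0.0279] [0.2236 0.2142 0.0119]
0.045 151 [0.6055 0.0897 0.0504] [0.5977 0.0885 0.0504] [0.6102 0.0888 0.0505] [0.0635 0.0615 0.0106]
0.057 187 [0.6122 0.0852 0.0603] [0.6118 0.0848 0.0607] [0.6135 0.0848 0.0605] [0.072  0.0688 0.0068]
```

View pics/top_crop.png

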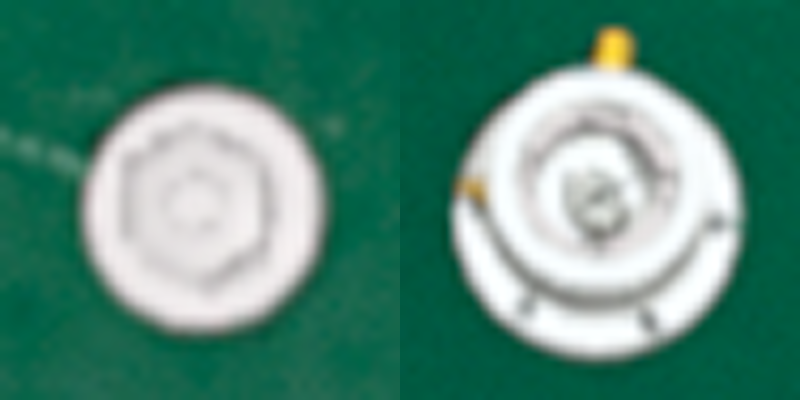

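View pics/scene_crop.png

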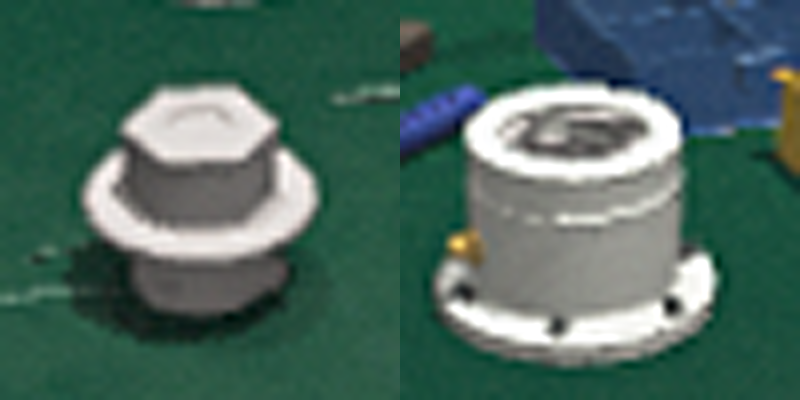

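The crops confirm the target: a bare steel flange with a hexagon head at top (212,242) and scene (260,250). The open pot, with its brass nipple, is at top (248,179) and scene (262,207). Next I work out the hexagon yaw and the centres from the vertices read off the crops.

```bash
cat >> h.py <<'E'
def onplane(n,uv,z):
    c=camera_params(n); uv=np.atleast_2d(uv).astype(float)
    r=rot(c['attitude']).apply(np.c_[(uv[:,0]-c['cx'])/c['fx'],(uv[:,1]-c['cy'])/c['fy'],np.ones(len(uv))])
    return c['xyz']+r*((z-c['xyz'][2])/r[:,2])[:,None]
E
python3 - <<'E'
from h import *
def un(xy,s,o): return np.array(o)+(np.array(xy)+.5)/s-.5
sc=un([(157,90),(240,84),(277,126),(243,163),(160,157),(122,130)],8,(235,225))
tp=un([(195,122),(264,155),(268,245),(205,290),(130,255),(121,165)],10,(192,222))
for n,uv in(("scene",sc),("top",tp)):
    P=onplane(n,uv,.0502)[:,:2]; c=P.mean(0); v=P-c
    a=np.angle(np.mean((v[:,0]+1j*v[:,1])**6))/6
    print(n,c.round(4),"radii",np.hypot(*v.T).round(4),"vertex yaw",np.degrees(a),"normals",np.degrees(a)+30)
# outer circle edges of flange & pot rim via colour mask (non-green)
for n in("top","scene"):
    p=cv2.imread(f"pics/{n}0.png"); W=cloud(n,np.load(f"{n}0.npy"))
    for nm,z,c0,r,(u0,v0,u1,v1) in(("flange",.0282,(.438,.183),.031,(192,222,232,275) if n=="top" else(235,225,285,285)),("rim",.062,(.615,.086),.035,(225,155,275,205) if n=="top" else(235,180,295,230))):
        m=np.zeros(W.shape[:2],bool); m[v0:v1,u0:u1]=True
        w=W[m&(abs(W[...,2]-z)<.004)][:,:2]
        # least-area circle of the band
        (cx,cy),rr=cv2.minEnclosingCircle(w.astype(np.float32)); print(n,nm,len(w),round(cx,4),round(cy,4),round(rr,4))
E
```

```text
scene [0.4371 0.1829] radii [0.0216 0.0235 0.0204 0.0224 0.019  0.0206] vertex yaw 3.6864006153156113 normals 33.68640061531561
top [0.4384 0.1829] radii [0.022  0.0219 0.0215 0.0224 0.0218 0.0229] vertex yaw 4.075370877962458 normals 34.075370877962456
top flange 229 0.4395 0.1832 0.0308
top rim 279 0.6161 0.0859 0.0355
scene flange 226 0.4368 0.183 0.0314
scene rim 163 0.6138 0.0839 0.0372
```

Both cameras agree. The plug is at about (0.438,0.183) with its flat normals at 34°, and the pot is at about (0.615,0.0855). I turn the tool 36° so it closes along 34°, then travel.

Call:
{"api": "apply_moves", "payload": {"steps": [[0, 0, 0.158, 0, 0, 0, 1], [0, 0, 0.158, 0, 0, 0, 1], [0, 0, 0.158, 0, 0, 0, 1], [0, 0, 0.158, 0, 0, 0, 1], [0, 0, 0, -49, -8, 0, 1], [0, 0, 0, -49, -8, 0, 1], [0, 0, 0, -49, -8, 0, 1], [0, 0, 0, -49, -8, 0, 1]]}}

```text
time: 1.1
tool_pos: [0.3113, 0.4535, 0.248]
eef_rot: [0.0, 0.469, 0.883, -0.0]
wrist_force: [-0.1, 0.7, 0.3]
gripper_width: 0.0854
grip_force: 0.0
```

Call:
{"api": "apply_moves", "payload": {"steps": [[0, 0, 0, -49, -8, 0, 1], [0, 0, 0, -49, -8, 0, 1], [0, 0, 0, -49, -8, 0, 1], [0, 0, 0, -49, -8, 0, 1], [0, 0, 0, -49, -8, 30, 1], [0, 0, 0, -49, 0, 40, 1], [0, 0, 0, 0, 0, 0, 1]]}}

```text
time: 1.98
tool_pos: [0.4419, 0.185, 0.1762]
eef_rot: [-0.001, 0.472, 0.882, -0.003]
wrist_force: [0.1, 0.5, 0.3]
gripper_width: 0.0855
grip_force: 0.0
```

```bash
cat >> h.py <<'E'
def togo(x,y,z,yaw):
    "shift (mm, tool axes) and turn about tool z to bring the TCP to x,y,z with tool y at yaw (deg)"
    s=state(); r=rot(s['eef_rot']); M=r.as_matrix()
    cur=np.degrees(np.arctan2(M[1,1],M[0,1]))
    print("t",round(s['time'],2),"pos",s['tool_pos'].round(4),"z ax",M[:,2].round(4),"yaw",cur.round(2),"q",s['q'].round(2),"F",s['wrist_force'].round(1),"M",s['moment'].round(2),"w",s['gripper_width'],"g",s['grip_force'])
    print("shift",(r.inv().apply(np.array([x,y,z])-s['tool_pos'])*1000).round(1),"turn z",np.radians((cur-yaw+90)%180-90).round(4))
E
python3 -c "
from h import *
togo(.4378,.183,.047,34)"
```

```text
t 1.98 pos [0.4419 0.185  0.1762] z ax [-0.0039 -0.0045 -1.    ] yaw 33.7 q [-0.85  0.26  0.37  2.1  -0.12  0.81  0.19] F [0.1 0.5 0.3] M [ 0.09 -0.01 -0.03] w 0.08549649867332118 g 0.0
shift [  0.8  -3.8 129.3] turn z -0.0052
```

Call:
{"api": "apply_moves", "payload": {"steps": [[0, 0, -0.005, 1, -4, 30, 1], [0, 0, 0, 0, 0, 30, 1], [0, 0, 0, 0, 0, 30, 1], [0, 0, 0, 0, 0, 20, 1], [0, 0, 0, 0, 0, 0, 1], [0, 0, 0, 0, 0, 0, 1]]}}

```text
time: 2.72
tool_pos: [0.4387, 0.1891, 0.0695]
eef_rot: [0.0, 0.466, 0.885, 0.001]
wrist_force: [0.1, 0.2, -0.1]
gripper_width: 0.0851
grip_force: 0.0
```

```bash
python3 -c "
from h import *
togo(.4378,.183,.047,34)
a,_=camera('top');b,_=camera('scene')
f=lambda p,u,v,k:cv2.resize(p[v:v+k,u:u+k],(400,400),interpolation=cv2.INTER_CUBIC)
cv2.imwrite('pics/pre.png',np.hstack([f(a,180,200,80),f(b,215,200,80)]))"
```

```text
t 2.73 pos [0.4387 0.1891 0.0695] z ax [ 8.e-04  8.e-04 -1.e+00] yaw 34.41 q [-0.78  0.44  0.29  2.18 -0.24  0.55  0.29] F [ 0.1  0.2 -0.1] M [ 0.03 -0.06  0.04] w 0.08511430382148073 g 0.0
shift [-4.5 -4.2 22.5] turn z 0.0071
```

View pics/pre.png

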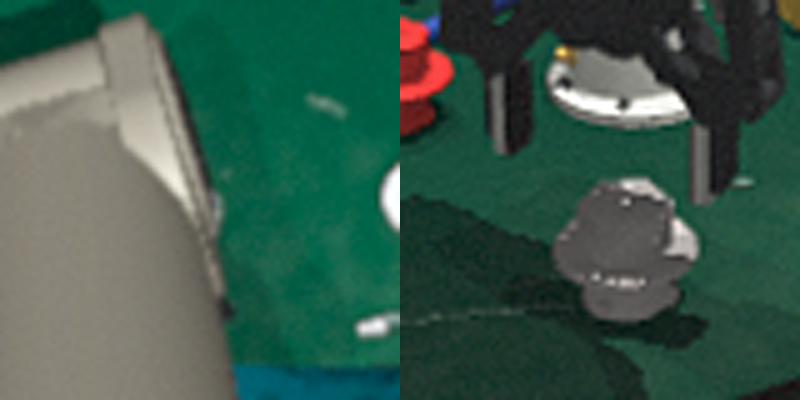

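The scene crop shows the open fingers either side of the head, which is at crop (630,190). They are still above it, with about 4 mm left to correct.

Call:
{"api": "apply_moves", "payload": {"steps": [[0, 0, 0.007, -4.5, -4.2, 0, 1], [0, 0, 0, 0, 0, 12, 1], [0, 0, 0, 0, 0, 10.5, 1], [0, 0, 0, 0, 0, 0, 1], [0, 0, 0, 0, 0, 0, 1]]}}

```text
time: 3.45
tool_pos: [0.4374, 0.1823, 0.046]
eef_rot: [-0.0, 0.47, 0.883, -0.0]
wrist_force: [0.7, 0.3, -0.4]
gripper_width: 0.0852
grip_force: 0.0
```

```bash
python3 -c "
from h import *
togo(.4378,.183,.047,34)"
```

```text
t 3.45 pos [0.4374 0.1823 0.046 ] z ax [-4.e-04 -3.e-04 -1.e+00] yaw 33.97 q [-0.75  0.48  0.27  2.19 -0.26  0.5   0.32] F [ 0.7  0.3 -0.4] M [ 0.04 -0.06  0.04] w 0.08522397995035491 g 0.0
shift [ 0.4  0.8 -1. ] turn z -0.0005
```

Call:
{"api": "apply_moves", "payload": {"steps": [[0, 0, 0, 0, 0.7, 0, 0.7], [0, 0, 0, 0, 0, 0, 0.5], [0, 0, 0, 0, 0, 0, 0.4], [0, 0, 0, 0, 0, 0, 0], [0, 0, 0, 0, 0, 0, 0], [0, 0, 0, 0, 0, 0, 0], [0, 0, 0, 0, 0, 0, 0]]}}

```text
time: 4.32
tool_pos: [0.4382, 0.1829, 0.0467]
eef_rot: [0.0, 0.47, 0.883, 0.0]
wrist_force: [-1.2, -0.7, 4.6]
gripper_width: 0.0348
grip_force: 59.6
```

```bash
python3 -c "
from h import *
togo(.615,.0855,.18,34)"
```

```text
t 4.33 pos [0.4382 0.1829 0.0467] z ax [ 3.e-04  5.e-04 -1.e+00] yaw 33.97 q [-0.75  0.48  0.27  2.19 -0.26  0.5   0.32] F [-1.2 -0.7  4.6] M [-0.13  0.22 -0.01] w 0.03481434344461705 g 59.563647403847426
shift [-179.5   92.3 -133.3] turn z -0.0005
```

Call:
{"api": "apply_moves", "payload": {"steps": [[0, 0, 0, 0, 0, -20, 0], [0, 0, 0, 0, 0, -40, 0], [0, 0, 0, 0, 0, -30, 0], [0, 0, 0, -30, 15, 0, 0], [0, 0, 0, -40, 20, 0, 0], [0, 0, 0, -40, 20, 0, 0], [0, 0, 0, -40, 20, 0, 0], [0, 0, 0, -29.5, 17.3, 0, 0]]}}

```text
time: 5.32
tool_pos: [0.6158, 0.0839, 0.1358]
eef_rot: [-0.0, 0.47, 0.883, -0.0]
wrist_force: [-1.2, 0.3, -2.3]
gripper_width: 0.0348
grip_force: 60.8
```

Call:
{"api": "apply_moves", "payload": {"steps": [[0, 0, 0, 0, 0, 0, 0], [0, 0, 0, 0, 0, 0, 0], [0, 0, 0, 0, 0, 0, 0]]}}

```text
time: 5.7
tool_pos: [0.6136, 0.0865, 0.136]
eef_rot: [-0.001, 0.469, 0.883, -0.0]
wrist_force: [-0.2, -0.2, -2.5]
gripper_width: 0.035
grip_force: 60.6
```

```bash
python3 -c "
from h import *
togo(.615,.0855,.117,34)
a,d=camera('top');b,e=camera('scene')
np.save('top1.npy',d);np.save('scene1.npy',e);cv2.imwrite('pics/top1.png',a);cv2.imwrite('pics/scene1.png',b)
f=lambda p,u,v,k:cv2.resize(p[v:v+k,u:u+k],(400,400),interpolation=cv2.INTER_CUBIC)
cv2.imwrite('pics/over.png',np.hstack([f(a,208,139,80),f(b,225,145,80)]))"
```

```text
t 5.7 pos [0.6136 0.0865 0.136 ] z ax [-1.4e-03  5.0e-04 -1.0e+00] yaw 34.06 q [-0.51  0.53  0.37  1.81 -0.25  0.85  0.57] F [-0.2 -0.2 -2.5] M [-0.02 -0.02 -0.01] w 0.03503989393072793 g 60.637391586788
shift [-1.6  0.6 19. ] turn z 0.001
```

View pics/over.png

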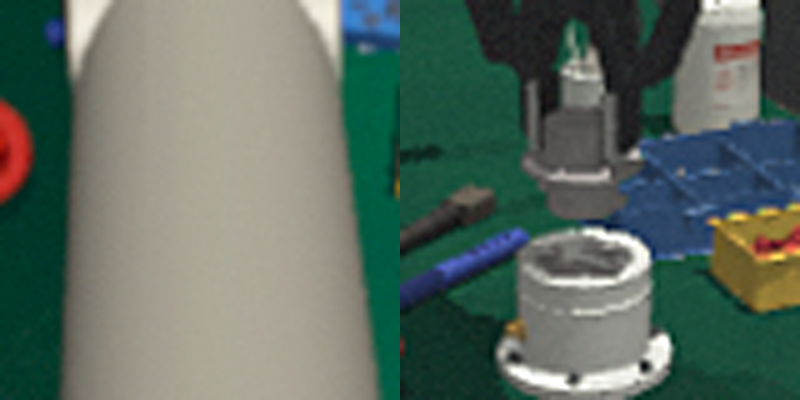

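The scene crop shows the plug held upright over the mouth: core at crop x 547–617 and pot rim at crop x 516–651, about concentric. I refine both centres from the side-wall depth points.

```bash
python3 - <<'E'
from h import *
from scipy.optimize import least_squares
def fit(w,r,c0):
    w=w[:,:2]; s=least_squares(lambda c:np.hypot(*(w-c).T)-r,c0,loss='soft_l1',f_scale=.001); return s.x.round(4),len(w),np.abs(s.fun).mean().round(4)
def near(W,c,rmin,rmax,z0,z1):
    w=W.reshape(-1,3); d=np.hypot(w[:,0]-c[0],w[:,1]-c[1]); return w[(d>rmin)&(d<rmax)&(w[:,2]>z0)&(w[:,2]<z1)]
S0,S1=[cloud("scene",np.load(f"scene{i}.npy")) for i in(0,1)]; T0=cloud("top",np.load("top0.npy"))
pot=(.615,.0855)
for n,W in(("s0",S0),("s1",S1)): print(n,"pot wall",fit(near(W,pot,.028,.042,.03,.056),.035,pot))
print("plug0 core",fit(near(S0,(.438,.183),.01,.026,.012,.021),.0185,(.438,.183)),"hex z",np.median(near(S0,(.438,.183),0,.015,.045,.06)[:,2]))
tcp=state()['tool_pos'][:2]; fz=.136-.0467
w=near(S1,tcp,.0,.045,fz-.005,fz+.04)
for a in np.arange(fz-.004,fz+.036,.004):
    k=near(S1,tcp,0,.045,a,a+.004); print(round(a-fz,3),len(k), np.round([np.ptp(k[:,0]),np.ptp(k[:,1])],4) if len(k) else '')
print("plug1 core",fit(near(S1,tcp,.01,.026,fz+.012,fz+.021),.0185,tcp),"tcp",tcp)
print("plug1 flange",fit(near(S1,tcp,.026,.036,fz+.0225,fz+.0285),.031,tcp))
print("plug0 flange",fit(near(S0,(.438,.183),.026,.036,.0225,.0275),.031,tcp))
E
```

```text
s0 pot wall (array([0.6155, 0.0841]), 234, np.float64(0.001))
s1 pot wall (array([0.6154, 0.0842]), 240, np.float64(0.001))
plug0 core (array([0.4383, 0.1822]), 18, np.float64(0.0008)) hex z 0.049826919414214604
-0.004 1 [0. 0.]
0.0 11 [0.0194 0.0255]
0.004 20 [0.0363 0.0372]
0.008 32 [0.0386 0.0372]
0.012 17 [0.0209 0.03  ]
0.016 10 [0.0195 0.023 ]
0.02 6 [0.036  0.0352]
0.024 70 [0.0546 0.0589]
0.028 43 [0.0449 0.0571]
0.032 27 [0.0369 0.0347]
0.036 30 [0.0465 0.0409]
plug1 core (array([0.614 , 0.0852]), 27, np.float64(0.001)) tcp [0.61403479 0.0863405 ]
plug1 flange (array([0.6151, 0.0847]), 63, np.float64(0.0016))
plug0 flange (array([0.4388, 0.1817]), 52, np.float64(0.0012))
```

Call:
{"api": "apply_moves", "payload": {"steps": [[0, 0, 0, -1.3, 0.6, 8, 0], [0, 0, 0, 0, 0, 8, 0], [0, 0, 0, 0, 0, 6, 0], [0, 0, 0, 0, 0, 0, 0], [0, 0, 0, 0, 0, 0, 0]]}}

```text
time: 6.42
tool_pos: [0.6162, 0.0847, 0.1143]
eef_rot: [0.0, 0.47, 0.883, 0.0]
wrist_force: [0.7, 0.0, -1.9]
gripper_width: 0.0351
grip_force: 60.7
```

```bash
python3 -c "
from h import *
togo(.6153,.0855,.104,34)"
```

```text
t 6.42 pos [0.6162 0.0847 0.1143] z ax [ 1.e-04 -0.e+00 -1.e+00] yaw 33.97 q [-0.5   0.56  0.36  1.82 -0.26  0.81  0.58] F [ 0.7  0.  -1.9] M [0.02 0.02 0.02] w 0.03511884007410908 g 60.656510554254055
shift [ 1.2 -0.3 10.3] turn z -0.0005
```

Call:
{"api": "apply_moves", "payload": {"steps": [[0, 0, 0, 1.0, -0.3, 4, 0], [0, 0, 0, 0, 0, 3, 0], [0, 0, 0, 0, 0, 1, 0], [0, 0, 0, 0, 0, 0, 0], [0, 0, 0, 0, 0, 0, 0]]}}

```text
time: 7.05
tool_pos: [0.6153, 0.0854, 0.1063]
eef_rot: [0.0, 0.47, 0.883, 0.0]
wrist_force: [-0.0, -0.5, -2.1]
gripper_width: 0.0348
grip_force: 60.7
```

```bash
python3 -c "
from h import *
togo(.6153,.0855,.0987,34)"
```

```text
t 7.05 pos [0.6153 0.0854 0.1063] z ax [ 2.e-04  0.e+00 -1.e+00] yaw 33.97 q [-0.5   0.57  0.35  1.82 -0.27  0.79  0.59] F [-0.  -0.5 -2.1] M [ 0.   -0.    0.02] w 0.03477432328485605 g 60.65555730834603
shift [0.1 0.  7.6] turn z -0.0005
```

Call:
{"api": "apply_moves", "payload": {"steps": [[0, 0, 0, 0, 0, 1, 0], [0, 0, 0, 0, 0, 1, 0], [0, 0, 0, 0, 0, 1, 0], [0, 0, 0, 0, 0, 0, 0], [0, 0, 0, 0, 0, 0, 0]]}}

```text
time: 7.68
tool_pos: [0.6153, 0.0854, 0.1033]
eef_rot: [0.0, 0.47, 0.883, 0.0]
wrist_force: [-0.4, 1.0, -1.8]
gripper_width: 0.035
grip_force: 60.7
```

Call:
{"api": "apply_moves", "payload": {"steps": [[0, 0, 0, 0, 0, 1, 0], [0, 0, 0, 0, 0, 1, 0], [0, 0, 0, 0, 0, 0, 0]]}}

```text
time: 8.05
tool_pos: [0.6152, 0.0854, 0.1011]
eef_rot: [-0.0, 0.47, 0.883, -0.0]
wrist_force: [0.1, 0.3, -2.5]
gripper_width: 0.0348
grip_force: 60.7
```

Call:
{"api": "apply_moves", "payload": {"steps": [[0, 0, 0, 0, 0, 1, 0], [0, 0, 0, 0, 0, 0, 0]]}}

```text
time: 8.3
tool_pos: [0.6152, 0.0854, 0.1002]
eef_rot: [-0.0, 0.47, 0.883, -0.0]
wrist_force: [0.9, -0.0, -2.6]
gripper_width: 0.0349
grip_force: 60.7
```

Call:
{"api": "apply_moves", "payload": {"steps": [[0, 0, 0, 0, 0, 1, 0], [0, 0, 0, 0, 0, 0, 0], [0, 0, 0, 0, 0, 0, 0]]}}

```text
time: 8.68
tool_pos: [0.6153, 0.0854, 0.0993]
eef_rot: [0.0, 0.47, 0.883, 0.0]
wrist_force: [0.4, -0.3, -2.5]
gripper_width: 0.0347
grip_force: 60.8
```

Call:
{"api": "apply_moves", "payload": {"steps": [[0, 0, 0, 0, 0, 0.8, 0], [0, 0, 0, 0, 0, 0, 0], [0, 0, 0, 0, 0, 0, 0]]}}

```text
time: 9.05
tool_pos: [0.6154, 0.0854, 0.099]
eef_rot: [0.0, 0.47, 0.883, 0.0]
wrist_force: [-2.1, 0.2, 4.9]
gripper_width: 0.0346
grip_force: 61.6
```

Contact at foot ≈ 52 mm, so the lugs are on the lands. I now turn anticlockwise (−tool z) under a light push, in steps smaller than the gap.

Call:
{"api": "apply_moves", "payload": {"steps": [[0, 0, 0, 0, 0, 0.5, 0], [0, 0, -0.06, 0, 0, 0, 0], [0, 0, -0.06, 0, 0, 0, 0], [0, 0, -0.06, 0, 0, 0, 0], [0, 0, 0, 0, 0, 0, 0]]}}

```text
time: 9.68
tool_pos: [0.6161, 0.0856, 0.099]
eef_rot: [0.001, 0.388, 0.922, 0.001]
wrist_force: [-2.0, 0.2, 6.7]
gripper_width: 0.0348
grip_force: 61.8
```

Call:
{"api": "apply_moves", "payload": {"steps": [[0, 0, -0.06, 0, 0, 0.3, 0], [0, 0, -0.06, 0, 0, 0, 0], [0, 0, -0.06, 0, 0, 0, 0], [0, 0, 0, 0, 0, 0, 0]]}}

```text
time: 10.18
tool_pos: [0.6163, 0.0855, 0.0989]
eef_rot: [0.001, 0.304, 0.953, 0.001]
wrist_force: [-2.2, -0.2, 9.7]
gripper_width: 0.0352
grip_force: 62.0
```

Call:
{"api": "apply_moves", "payload": {"steps": [[0, 0, -0.06, 0, 0, 0, 0], [0, 0, -0.06, 0, 0, 0, 0], [0, 0, -0.06, 0, 0, 0, 0], [0, 0, 0, 0, 0, 0, 0]]}}

```text
time: 10.68
tool_pos: [0.6163, 0.0852, 0.0989]
eef_rot: [0.001, 0.217, 0.976, 0.0]
wrist_force: [-2.2, -0.1, 9.5]
gripper_width: 0.0353
grip_force: 62.0
```

```bash
python3 -c "
from h import *
togo(.6153,.0855,.0987,34)"
```

```text
t 10.68 pos [0.6163 0.0852 0.0989] z ax [ 2.3e-03  5.0e-04 -1.0e+00] yaw 64.93 q [-0.39  0.57  0.21  1.82 -0.16  0.77  1.03] F [-2.2 -0.1  9.5] M [-0.16  0.33  0.07] w 0.03532087571590712 g 61.984195781406015
shift [ 1.1 -0.2  0.2] turn z 0.5398
```

Call:
{"api": "apply_moves", "payload": {"steps": [[0, 0, -0.06, 0, 0, 0, 0], [0, 0, -0.06, 0, 0, 0, 0], [0, 0, -0.06, 0, 0, 0, 0], [0, 0, 0, 0, 0, 0, 0]]}}

```text
time: 11.18
tool_pos: [0.6152, 0.0851, 0.0974]
eef_rot: [-0.0, 0.129, 0.992, 0.0]
wrist_force: [0.2, 0.3, -2.7]
gripper_width: 0.0346
grip_force: 60.7
```

The thread starts are found: the push force vanished and z dropped. I lower it into the gaps.

Call:
{"api": "apply_moves", "payload": {"steps": [[0, 0, 0, 0, 0, 1, 0], [0, 0, 0, 0, 0, 1, 0], [0, 0, 0, 0, 0, 1, 0], [0, 0, 0, 0, 0, 0, 0]]}}

```text
time: 11.68
tool_pos: [0.6149, 0.0852, 0.0943]
eef_rot: [-0.0, 0.129, 0.992, -0.0]
wrist_force: [-0.5, -1.1, -2.6]
gripper_width: 0.0348
grip_force: 60.7
```

Call:
{"api": "apply_moves", "payload": {"steps": [[0, 0, 0, 0, 0, 1, 0], [0, 0, 0, 0, 0, 1, 0], [0, 0, 0, 0, 0, 1, 0], [0, 0, 0, 0, 0, 0, 0]]}}

```text
time: 12.18
tool_pos: [0.6152, 0.0855, 0.0915]
eef_rot: [-0.0, 0.129, 0.992, 0.0]
wrist_force: [-0.3, -1.4, -2.3]
gripper_width: 0.0347
grip_force: 60.7
```

Call:
{"api": "apply_moves", "payload": {"steps": [[0, 0, 0, 0, 0, 0.7, 0], [0, 0, 0, 0, 0, 0, 0], [0, 0, 0, 0, 0, 0, 0]]}}

```text
time: 12.55
tool_pos: [0.6153, 0.0856, 0.091]
eef_rot: [0.0, 0.128, 0.992, 0.0]
wrist_force: [0.7, -0.4, -1.8]
gripper_width: 0.0349
grip_force: 60.7
```

```bash
python3 -c "
from h import *
togo(.6153,.0855,.0847,34)"
```

```text
t 12.55 pos [0.6153 0.0856 0.091 ] z ax [ 2.e-04  3.e-04 -1.e+00] yaw 75.23 q [-0.36  0.57  0.16  1.82 -0.13  0.76  1.18] F [ 0.7 -0.4 -1.8] M [ 0.02 -0.03 -0.04] w 0.03494532740338869 g 60.68779050372541
shift [-0.  -0.1  6.3] turn z 0.7197
```

Call:
{"api": "apply_moves", "payload": {"steps": [[0, 0, 0, 0, 0, 0.5, 0], [0, 0, 0, 0, 0, 0.5, 0], [0, 0, 0, 0, 0, 0, 0], [0, 0, 0, 0, 0, 0, 0]]}}

```text
time: 13.05
tool_pos: [0.6153, 0.0854, 0.09]
eef_rot: [-0.0, 0.129, 0.992, 0.0]
wrist_force: [0.9, 1.0, -1.9]
gripper_width: 0.0347
grip_force: 60.7
```

Call:
{"api": "apply_moves", "payload": {"steps": [[0, 0, 0, 0, 0, 0.5, 0], [0, 0, 0, 0, 0, 0, 0], [0, 0, 0, 0, 0, 0, 0]]}}

```text
time: 13.42
tool_pos: [0.6153, 0.0854, 0.0898]
eef_rot: [0.0, 0.129, 0.992, 0.0]
wrist_force: [-1.2, -0.8, 3.1]
gripper_width: 0.0348
grip_force: 61.3
```

On the groove floor (foot ≈ 42.7 mm). I now drive clockwise, following the 5 mm/rad lead.

Call:
{"api": "apply_moves", "payload": {"steps": [[0, 0, 0.06, 0, 0, 0.2, 0], [0, 0, 0.06, 0, 0, 0.3, 0], [0, 0, 0.06, 0, 0, 0.3, 0], [0, 0, 0, 0, 0, 0, 0]]}}

```text
time: 13.92
tool_pos: [0.616, 0.0854, 0.089]
eef_rot: [0.001, 0.217, 0.976, 0.0]
wrist_force: [1.2, 0.3, 1.2]
gripper_width: 0.0348
grip_force: 61.2
```

```bash
python3 -c "
from h import *
togo(.6153,.0855,.0847,75.23)"
```

```text
t 13.93 pos [0.616  0.0854 0.089 ] z ax [ 0.0015 -0.     -1.    ] yaw 64.95 q [-0.39  0.58  0.2   1.82 -0.16  0.75  1.04] F [1.2 0.3 1.2] M [-0.08 -0.19  0.06] w 0.03484210760651257 g 61.18600058792967
shift [ 0.6 -0.2  4.3] turn z -0.1794
```

Light forces and following the lead. Continue.

Call:
{"api": "apply_moves", "payload": {"steps": [[0, 0, 0.06, 0, 0, 0.3, 0], [0, 0, 0.06, 0, 0, 0.3, 0], [0, 0, 0.06, 0, 0, 0.3, 0], [0, 0, 0, 0, 0, 0, 0]]}}

```text
time: 14.42
tool_pos: [0.6159, 0.0854, 0.0881]
eef_rot: [0.001, 0.303, 0.953, 0.0]
wrist_force: [0.9, -0.8, 0.9]
gripper_width: 0.0346
grip_force: 61.2
```

Call:
{"api": "apply_moves", "payload": {"steps": [[0, 0, 0.06, 0, 0, 0.3, 0], [0, 0, 0.06, 0, 0, 0.3, 0], [0, 0, 0.06, 0, 0, 0.3, 0], [0, 0, 0, 0, 0, 0, 0]]}}

```text
time: 14.92
tool_pos: [0.6157, 0.0853, 0.0871]
eef_rot: [0.0, 0.387, 0.922, 0.0]
wrist_force: [1.6, -0.5, 1.8]
gripper_width: 0.0346
grip_force: 61.3
```

Call:
{"api": "apply_moves", "payload": {"steps": [[0, 0, 0.06, 0, 0, 0.3, 0], [0, 0, 0.06, 0, 0, 0.3, 0], [0, 0, 0.06, 0, 0, 0.3, 0], [0, 0, 0, 0, 0, 0, 0]]}}

```text
time: 15.42
tool_pos: [0.6156, 0.0852, 0.0862]
eef_rot: [0.0, 0.469, 0.883, 0.0]
wrist_force: [1.1, -1.0, 3.4]
gripper_width: 0.0343
grip_force: 61.4
```

```bash
python3 -c "
from h import *
togo(.6153,.0855,.0854,75.23)"
```

```text
t 15.43 pos [0.6156 0.0852 0.0862] z ax [ 7.e-04 -2.e-04 -1.e+00] yaw 34.11 q [-0.49  0.6   0.34  1.83 -0.28  0.76  0.6 ] F [ 1.1 -1.   3.4] M [-0.32 -0.23  0.07] w 0.034255729174658155 g 61.369390517591
shift [ 0.4 -0.1  0.8] turn z -0.7177
```

Call:
{"api": "apply_moves", "payload": {"steps": [[0, 0, 0.05, 0, 0, 0.25, 0], [0, 0, 0.05, 0, 0, 0.25, 0], [0, 0, 0, 0, 0, 0, 0]]}}

```text
time: 15.8
tool_pos: [0.6155, 0.0851, 0.0857]
eef_rot: [0.0, 0.512, 0.859, 0.0]
wrist_force: [1.7, -1.4, 3.0]
gripper_width: 0.0349
grip_force: 61.4
```

```bash
python3 -c "
from h import *
togo(.6153,.0855,.0854,75.23)"
```

```text
t 15.8 pos [0.6155 0.0851 0.0857] z ax [ 6.e-04 -2.e-04 -1.e+00] yaw 28.38 q [-0.51  0.61  0.37  1.83 -0.3   0.76  0.52] F [ 1.7 -1.4  3. ] M [-0.46 -0.23  0.01] w 0.03486672065507522 g 61.44558946441009
shift [ 0.4 -0.   0.3] turn z -0.8176
```

Call:
{"api": "apply_moves", "payload": {"steps": [[0, 0, 0.05, 0, 0, 0.25, 0], [0, 0, 0.04, 0, 0, 0.15, 0], [0, 0, 0, 0, 0, 0, 0]]}}

```text
time: 16.18
tool_pos: [0.6153, 0.0855, 0.0852]
eef_rot: [0.0, 0.551, 0.835, 0.0]
wrist_force: [0.4, -1.2, 3.8]
gripper_width: 0.0347
grip_force: 61.5
```

```bash
python3 -c "
from h import *
togo(.6153,.0855,.0854,75.23)"
```

```text
t 16.18 pos [0.6153 0.0855 0.0852] z ax [ 1.e-04  1.e-04 -1.e+00] yaw 23.15 q [-0.53  0.61  0.39  1.83 -0.32  0.76  0.45] F [ 0.4 -1.2  3.8] M [-0.26 -0.17  0.07] w 0.03474161679251722 g 61.47336736270802
shift [ 0.  -0.  -0.2] turn z -0.9089
```

Call:
{"api": "apply_moves", "payload": {"steps": [[0, 0, 0.04, 0, 0, 0.2, 0], [0, 0, 0.03, 0, 0, 0.1, 0], [0, 0, 0, 0, 0, 0, 0]]}}

```text
time: 16.55
tool_pos: [0.6154, 0.0857, 0.0851]
eef_rot: [0.0, 0.579, 0.815, -0.0]
wrist_force: [0.8, -1.5, 6.5]
gripper_width: 0.0348
grip_force: 62.1
```

```bash
python3 -c "
from h import *
togo(.6153,.0855,.0854,75.23)"
```

```text
t 16.55 pos [0.6154 0.0857 0.0851] z ax [ 2.e-04 -5.e-04 -1.e+00] yaw 19.25 q [-0.54  0.61  0.41  1.84 -0.34  0.76  0.39] F [ 0.8 -1.5  6.5] M [-0.37  0.05  1.09] w 0.034765705462453105 g 62.09729454887565
shift [-0.1 -0.1 -0.3] turn z -0.977
```

There is a hard torque rise (1.1 N·m) at the expected height and after 0.98 rad, so the plug is home. I let go, rise and check.

Call:
{"api": "apply_moves", "payload": {"steps": [[0, 0, -0.01, 0, 0, -0.3, 0], [0, 0, 0, 0, 0, 0, 0.5], [0, 0, 0, 0, 0, 0, 0.8], [0, 0, 0, 0, 0, 0, 1], [0, 0, 0, 0, 0, 0, 1], [0, 0, 0, 0, 0, -20, 1], [0, 0, 0, 0, 0, -50, 1], [0, 0, 0, 0, 0, -50, 1]]}}

```text
time: 17.55
tool_pos: [0.6152, 0.0852, 0.2076]
eef_rot: [0.0, 0.576, 0.817, 0.0]
wrist_force: [0.9, 0.6, 0.2]
gripper_width: 0.0855
grip_force: 0.0
```

```bash
python3 - <<'E'
from h import *
togo(.6153,.0855,.0854,75.23)
b,e=camera('scene'); W=cloud('scene',e).reshape(-1,3)
d=np.hypot(W[:,0]-.6153,W[:,1]-.0850)
h=W[(d<.016)&(W[:,2]>.08)&(W[:,2]<.1)]; print("head top z",len(h),np.median(h[:,2]),"expect .0885 home")
A=np.linalg.lstsq(np.c_[h[:,:2]-h[:,:2].mean(0),np.ones(len(h))],h[:,2],rcond=None)[0]; print("slope",A)
cv2.imwrite('pics/end.png',cv2.resize(b[165:245,215:325],(770,560),interpolation=cv2.INTER_CUBIC))
E
```

```text
t 17.55 pos [0.6152 0.0852 0.2076] z ax [ 4.e-04 -0.e+00 -1.e+00] yaw 19.62 q [-0.6   0.46  0.49  1.76 -0.25  0.98  0.33] F [0.9 0.6 0.2] M [ 0.06 -0.   -0.01] w 0.08550623043729882 g 0.0
shift [3.000e-01 1.000e-01 1.222e+02] turn z -0.9705
head top z 49 0.08786939637915125 expect .0885 home
slope [ 0.01978418 -0.02300883  0.08761227]
```

View pics/end.png

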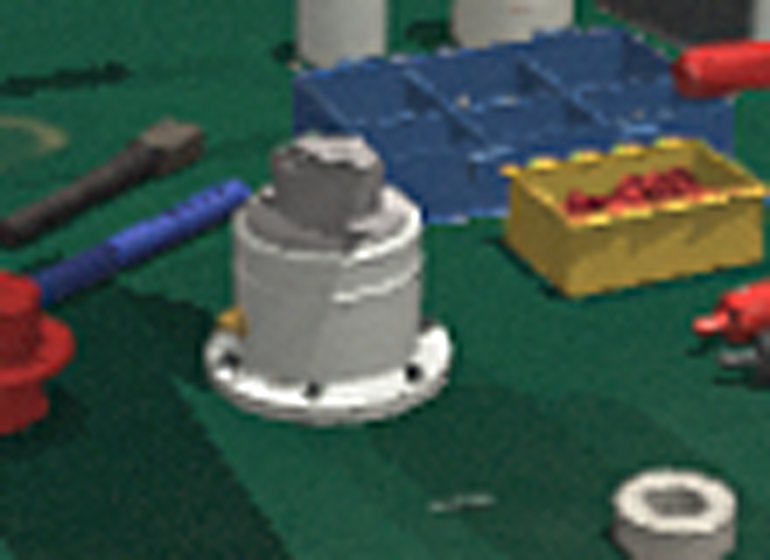

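The flange sits flat on the rim all round (crop (330,220)), with the head top at 87.9 mm against 88.5 mm expected. The neighbouring things look untouched and the gripper is clear.

```bash
python3 -c "
from plant import *
print(finish_job())"
```

```text
the job is handed in; nothing more can be done
None
```

The steel plug is screwed home in the test pot: flange flat on the rim, torque stop felt after about 0.98 rad clockwise, gripper clear. I handed the job in at about 18 s, and no verdict came back.

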